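# Index the kajar turntable and set its guarded brake

## Robot

A 6-joint arm with a two-finger parallel gripper is mounted at the origin on the work surface. World frame = base frame: x ahead of the robot, y to its left, z up, the work surface at z = 0. Lengths are in mm, angles in degrees, forces in N, time in s.
With the tool pointing down it reaches from about 350 to 850 mm from the base axis. Payload 8.1 kg.
Tool frame: the origin (TCP) lies at the very end of the fingers, on their centre line; the grasp point (between the pads) lies 19 mm behind it; z points along the fingers, y is the direction in which the jaws open and shut (so a half turn about z gives the same grasp; the last joint's range is limited). The gripper opens to 93 mm and grips with 3 to 60 N. Pads are 15 mm wide; open, the fingers measure 128 mm over their backs; the gripper's body (75 mm by 188 mm) begins 65 mm behind the grasp point.
Start: joints at [65.982, 7.471, 85.268, -0, 87.261, -4.893], TCP at [196.56, 566.894, 218.635] pointing down, gripper open.
Joint ranges: [-169.43, 169.43], [-51.17, 129.36], [1.28, 143.12], [-76.62, 256.62], [0, 156.53], [-152.29, 152.29]. Speed limits (degrees/s): [136.94, 136.94, 159.86, 180, 180, 180].

## Interface

Orientations are given as [roll, pitch, yaw] about the fixed x, y, z axes, in that order (R = Rz(yaw) Ry(pitch) Rx(roll)).
In Python, from plant import bot gives the robot as it stands. Calls block until the motion is done:
- bot.move_ptp(position, orientation): joint-space move of the TCP to a pose.
- bot.move_linear(position, feed=150, rot=None): straight line of the TCP; rot=None keeps the orientation; feed is the mean speed in mm/s.
- bot.goto_joints(angles): joint-space move.
- bot.command_gripper(opening, newtons=None): opening from 0.0 (shut) to 1.0 (fully open); newtons is the grip in N (None keeps the last); returns when the fingers have stopped.
- bot.hold(seconds).
- bot.ik(position, orientation): joint angles nearest the present ones, or None.
- bot.get_state(): the state.
- bot.camera(name): name is "scene" or "side" or "wrist"; returns a dict with "color" (400x640x3 uint8, red, green, blue), "range_z" (400x640 float32, mm along the optical axis (not along the pixel's ray), 0 where there is no reading), "fx", "fy", "cx", "cy" (pixels), "origin" and "rotation" of the camera in the world; the wrist camera has in their place "mount" (4x4, takes a point from camera to tool coordinates, whose origin is the TCP and whose axes are the flange's). Camera axes: x right, y up, looking along -z (the intrinsics and any distortion apply to the point x, -y, -z); pixel columns grow to the right and rows downward; lengths in mm; the calibration is good to about 2 mm. The wrist camera is an equidistant fisheye: a pixel r from the principal point sees the ray r / f radians off the axis. A picture is of the moment at which its call begins: read the wrist's pose just before it.
A pose or a line that the arm cannot do raises bot.IKError and nothing moves.
- bot.hand_in(): hands the job in, once; it reports no verdict.
The state is a dict: "t": time; "joints": joint angles; "joint_velocities": joint speeds; "joint_torque": joint torques, N m; "tool_pos": TCP position; "ee_rot": TCP orientation; "ft_force": force on the tool from outside, world axes, zero at the start; "moment": the same for the moment, N m; "finger_gap": opening from 0.0 (shut) to 1.0 (fully open).
Only numpy, scipy, OpenCV 4.12 (cv2) and the standard library are available. Lean on these libraries where they do the work, as an engineer would, in place of code of your own. Each camera call takes 0.05 s, during which the arm holds its last target.

## Task

With closed fingertips push the turntable's upright steel peg round, counter-clockwise seen from above, until it rests against the fixed stop, then reach down through the window in the wooden guard and press the brake lever fully down. Do not touch the guard or the gong, and leave the gong on the turntable and everything else where it is; nothing needs to be grasped or lifted. Finish with the robot clear of everything.

Things in the scene. Friction and masses are not known exactly. Their poses are not given: they have to be found in the camera images.
- stand: Dark wooden board, 300 x 500 x 20 mm, fixed on the table, carrying turntable, stop, guard and brake. Origin on its underside; its y axis runs along its long side from guard to turntable (board from y = -230 to +270 mm, x = -150 to +150 mm), z up. In its frame the turntable's axis is at (0, +120) mm, the window's centre at (0, -120) mm. Place and yaw vary.
- turntable_centre (a point): Point on the turntable's axis at the height of the wooden platter's top face (75 mm above the table). Axes as the stand's. The platter is 240 mm across; the peg stands 108 mm from this axis.
- peg_top (a point): Centre of the top end of the turntable's peg: upright steel pin, 18 mm in diameter, standing 50 mm above the platter's top face near its rim, top 125 mm above the table. Between the peg's centre and the gong's side there are at least 33 mm.
- turntable (a joint): Angle in rad the turntable still has to turn until the peg rests on the stop: 0 = against the stop (cannot go further), larger = further clockwise seen from above; starts at 0.6 to 1.25. Creaky: pushing the peg takes 2 to 4 N; it stays where left, no spring. At 0 the line from the axis to the peg points at 195 degrees in the stand's frame (counter-clockwise from its x axis).
- stop (a point): Middle of the stop's bar where the peg comes to rest on its side: a dark steel bar, 14 mm thick, 18 mm high, reaching radially in over the platter's rim (bar top 107 mm above the table), on a post 22 mm thick and 116 mm high just outside the platter, at 205 degrees about the turntable's axis in the stand's frame.
- guard: The wooden guard: a closed box 140 mm (x) by 180 mm (y), its flat roof's top 125 mm above the table, roof 8 mm thick; its only way in from above is the window. Origin on its underside at the middle, 20 mm above the table; axes as the stand's. It must not be touched.
- window (a point): Centre of the rectangular window in the guard's roof, at the height of the roof's top face (125 mm above the table). The window measures 64 mm along this point's x and 84 mm along its y (axes as the stand's).
- lever_pad (a point): Centre of the top face of the brake lever's steel foot pad, 34 mm (x) by 50 mm (y), seen below the middle of the window; at rest about 110 mm above the table (15 mm below the roof's top face), about 89 mm above the table when fully down.
- brake_lever (a joint): Angle of the brake lever in rad: 0 = up (brake off), 0.3 = fully down (brake on); starts between 0 and 0.04. Pressing the pad moves it down by about 21 mm in all; takes about 5 N, stays where it is left, no spring.
- gong: Small bronze kajar gong, 140 mm across and 58 mm high with a boss in the middle, lying loose on the middle of the turntable and turning with it; its top is 133 mm above the table. Origin at the centre of its underside.
- weight: Brass knob weight, 42 mm across, 52 mm high, standing on the stand's board in front of the guard. Origin at the centre of its underside. Leave alone.
- wedge: Hardwood wedge, 80 x 26 x 26 mm, lying on the stand's board behind the guard. Origin at the centre of its underside. Leave alone.
- stone: Smooth grey river stone, 54 mm across, 28 mm high, on the stand's board at its far corner beside the turntable. Origin at the centre of its underside. Leave alone.
- punch: Steel centre punch, 120 mm long, 12 mm thick, lying on the table beside the stand. Origin on its underside at mid-length, x along it. Leave alone.
- shell_cup: Half coconut shell lying dome up, 82 mm across, 41 mm high, on the table beside the stand. Origin at the centre of its underside. Leave alone.
- mallet: Wooden mallet lying on the table beside the stand, handle along its x, 230 mm long, head 42 mm thick. Origin on its underside, 90 mm from the head. Leave alone.
Not all that is in view belongs to the job. Of the things that look like the gong, the middle-sized one is meant.

How it is judged:
By the outcome, as a careful person would: the job done as asked, in the order asked, and still so for the second after the job is handed in, with the robot touching nothing.
It also fails if it takes over 50 s, if anything falls off the work surface, if the arm or the gripper's body presses on something with over 40 N, if the wrist force passes 120 N, or if a joint passes its speed limit or range.

## Working session

There is one attempt and no reset: what is moved stays moved. The work goes in short steps, each a Python script; the robot and the scene stay as the last script left them, time stands still between calls to the robot, and variables do not carry over. Pictures are saved under pics/ and viewed, and the job is handed in when it is done.

```bash
ls; mkdir -p pics; cat > h.py <<'E'
import numpy as np, cv2
from plant import bot
def save(c,fn): cv2.imwrite('pics/'+fn, c['color'][:,:,::-1])
def world(c):
    z=c['range_z'].astype(float); v,u=np.mgrid[0:400,0:640]
    x=(u-c['cx'])/c['fx']*z; y=(v-c['cy'])/c['fy']*z
    P=np.stack([x,-y,-z],-1)
    W=P@np.array(c['rotation']).T+np.array(c['origin']); W[z==0]=np.nan
    return W
E
python3 - <<'E'
from h import *
import pickle
for n in ['scene','side']:
    c=bot.camera(n); save(c,n+'0.png'); pickle.dump(c,open(n+'0.pkl','wb'))
    print({k:v for k,v in c.items() if k not in('color','range_z')})
s=bot.get_state(); print(s)
c=bot.camera('wrist'); save(c,'wrist0.png'); pickle.dump((s,c),open('wrist0.pkl','wb'))
print({k:v for k,v in c.items() if k not in('color','range_z')})
E
```

```text
pics
{'fx': 368.88107536966476, 'fy': 368.88107536966476, 'cx': 317.109800616044, 'cy': 197.09610567370012, 'origin': array([1339.60372231,  420.535084  ,  812.27482974]), 'rotation': array([ 51.24934162,  -1.05839984, 118.08535468])}
{'fx': 445.92336321506684, 'fy': 445.92336321506684, 'cx': 314.1850888000041, 'cy': 207.2503273078655, 'origin': array([ 497.99308883, -819.83113295, 1023.65998419]), 'rotation': array([42.78630134, -0.36809285, -1.42072211])}
{'t': 0.1, 'joints': array([ 6.59799614e+01,  7.51147869e+00,  8.53221946e+01,  4.07955894e-04,
        8.72607660e+01, -4.89408894e+00]), 'joint_velocities': array([-0.06287363, -0.05088359, -0.1755833 , -0.10116086, -0.02619799,
       -0.07327217]), 'joint_torque': array([ 6.62643470e-04, -5.61333597e+01, -4.93097770e+01,  7.69787841e-02,
        2.88713083e-02, -8.90644742e-05]), 'tool_pos': array([196.36853459, 566.42391751, 217.69316458]), 'ee_rot': array([-1.79905940e+02, -8.46297661e-03,  1.60874024e+02]), 'ft_force': array([-0.57786509, -0.06635184, -0.2949718 ]), 'moment': array([-0.01546589,  0.03727889, -0.02105423]), 'finger_gap': 0.999261499282297}
{'fx': 309.70691628693146, 'fy': 309.70691628693146, 'cx': 320.04949223967714, 'cy': 200.50976280743689, 'mount': array([[-6.73707219e-05,  9.52814314e-01,  3.03553747e-01,
         8.60371688e+01],
       [ 9.99998776e-01,  5.38703014e-04, -1.46897644e-03,
        -4.40286192e-01],
       [-1.56318710e-03,  3.03553277e-01, -9.52813184e-01,
        -1.65987867e+02],
       [ 0.00000000e+00,  0.00000000e+00,  0.00000000e+00,
         1.00000000e+00]])}
```

View pics/scene0.png

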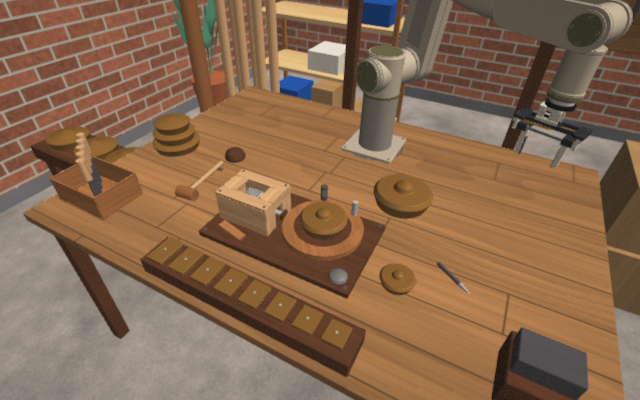

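View pics/side0.png

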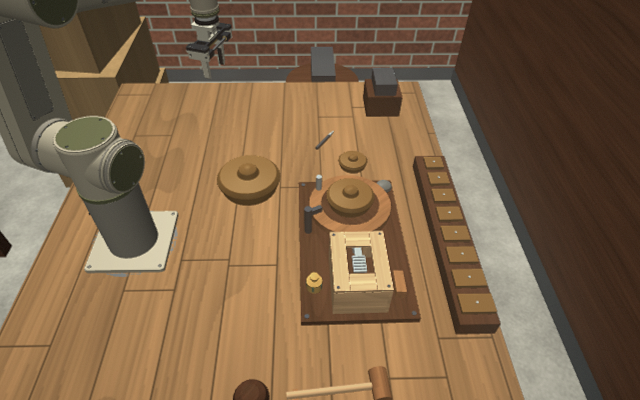

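```bash
python3 - <<'E'
s=open('h.py').read()
s=s.replace("W=P@np.array(c['rotation']).T","from scipy.spatial.transform import Rotation as Ro\n    R=np.array(c['rotation']); R=R if R.shape==(3,3) else Ro.from_euler('xyz',R,degrees=True).as_matrix()\n    W=P@R.T")
open('h.py','w').write(s)
from h import *
import pickle
for n in ['scene','side']:
    c=pickle.load(open(n+'0.pkl','rb')); W=world(c)
    z=W[...,2]; 
    im=np.clip(np.nan_to_num(z)/160*255,0,255).astype(np.uint8)
    cv2.imwrite(f'pics/{n}_h.png',cv2.applyColorMap(im,cv2.COLORMAP_JET))
    print(np.nanpercentile(z,[1,10,50,90]), np.mean(np.isnan(z)))
E
```

```text
[-759.70130907 -751.67647052   -2.8415529   169.38220564] 0.009109375
[-7.55920005e+02 -6.86492037e+02  3.86295247e-01  1.57030255e+02] 0.00397265625
```

The side view shows the guard at (360,270), the gong on the platter at (350,197), the peg at (319,183) and the stop at (308,215). Next I'll enlarge these and read off the points.

```bash
python3 - <<'E'
from h import *
import pickle
c=pickle.load(open('side0.pkl','rb')); W=world(c)
im=c['color'][160:340,280:440,::-1]; cv2.imwrite('pics/side_z.png',cv2.resize(im,None,fx=3.3,fy=3.3,interpolation=cv2.INTER_CUBIC))
c2=pickle.load(open('scene0.pkl','rb')); W2=world(c2)
im=c2['color'][160:300,190:400,::-1]; cv2.imwrite('pics/scene_z.png',cv2.resize(im,None,fx=3.8,fy=3.8,interpolation=cv2.INTER_CUBIC))
for nm,w in(('side',W),('scene',W2)):
    z=w[...,2]; inr=(w[...,0]>250)&(w[...,0]<900)&(w[...,1]>-500)&(w[...,1]<400)&(z>-20)
    h,e=np.histogram(z[inr],bins=np.arange(-10,160,5)); print(nm,list(zip(e[:-1].astype(int),h)))
for p in [(319,179),(350,187),(310,210),(350,232),(388,232),(358,258)]: print('side',p,W[p[1],p[0]])
for p in [(355,204),(324,208),(324,187)]: print('scene',p,W2[p[1],p[0]])
E
```

```text
side [(np.int64(-10), np.int64(92)), (np.int64(-5), np.int64(13297)), (np.int64(0), np.int64(23032)), (np.int64(5), np.int64(904)), (np.int64(10), np.int64(311)), (np.int64(15), np.int64(2463)), (np.int64(20), np.int64(3910)), (np.int64(25), np.int64(1124)), (np.int64(30), np.int64(810)), (np.int64(35), np.int64(818)), (np.int64(40), np.int64(769)), (np.int64(45), np.int64(978)), (np.int64(50), np.int64(1084)), (np.int64(55), np.int64(859)), (np.int64(60), np.int64(1047)), (np.int64(65), np.int64(894)), (np.int64(70), np.int64(1107)), (np.int64(75), np.int64(1511)), (np.int64(80), np.int64(233)), (np.int64(85), np.int64(141)), (np.int64(90), np.int64(122)), (np.int64(95), np.int64(121)), (np.int64(100), np.int64(153)), (np.int64(105), np.int64(414)), (np.int64(110), np.int64(547)), (np.int64(115), np.int64(824)), (np.int64(120), np.int64(1066)), (np.int64(125), np.int64(1804)), (np.int64(130), np.int64(71)), (np.int64(135), np.int64(11)), (np.int64(140), np.int64(0)), (np.int64(145), np.int64(0)), (np.int64(150), np.int64(0))]
scene [(np.int64(-10), np.int64(907)), (np.int64(-5), np.
[... 801 characters left out ...]
np.int64(125), np.int64(127)), (np.int64(130), np.int64(20)), (np.int64(135), np.int64(0)), (np.int64(140), np.int64(0)), (np.int64(145), np.int64(0)), (np.int64(150), np.int64(0))]
side (319, 179) [541.16791148 122.47943228 126.02898175]
side (350, 187) [627.67128079  79.00691657 134.63733652]
side (310, 210) [512.86908409  10.45623482 115.25085289]
side (350, 232) [615.58700821 -79.64405447 126.60095264]
side (388, 232) [740.84211158   6.90792859  19.08088811]
side (358, 258) [ 631.12429591 -151.95632136  110.75769124]
scene (355, 204) [547.07456914 138.24700225 120.60268588]
scene (324, 208) [614.64008649  70.40011566 127.06681557]
scene (324, 187) [511.16170236  17.53276183 114.43809611]
```

View pics/side_z.png

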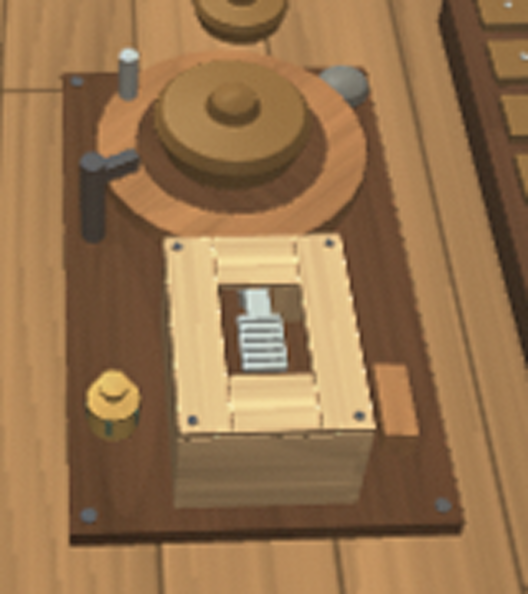

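View pics/scene_z.png

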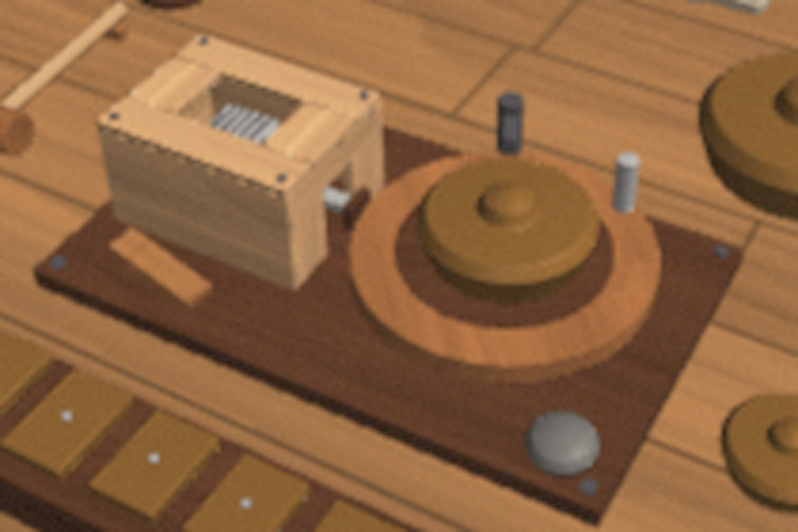

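```bash
cat > fit.py <<'E'
from h import *
import pickle
from scipy.optimize import least_squares
def circ(P):
    A=np.c_[2*P,np.ones(len(P))]; s=np.linalg.lstsq(A,(P**2).sum(1),rcond=None)[0]
    return s[:2],np.sqrt(s[2]+s[0]**2+s[1]**2)
def clouds():
    for n in ['side','scene']:
        c=pickle.load(open(n+'0.pkl','rb')); yield n,c,world(c)
if __name__=='__main__':
  for n,c,W in clouds():
    P=W.reshape(-1,3); 
    zt=np.nanmedian(P[(P[:,0]>400)&(P[:,0]<480)&(abs(P[:,1])<200)][:,2])
    print(n,'table',zt)
    P=P[(P[:,0]>440)&(P[:,0]<800)&(P[:,1]>-260)&(P[:,1]<230)]
    B=P[abs(P[:,2]-20)<5][:,:2].astype(np.float32)
    m=np.zeros((600,600),np.uint8); 
    r=cv2.minAreaRect(B); print('board',r)
    G=P[abs(P[:,2]-124)<4]; G=G[(G[:,1]<-40)&(G[:,0]>540)]; r=cv2.minAreaRect(G[:,:2].astype(np.float32)); print('roof',r,np.median(G[:,2]))
    L=P[abs(P[:,2]-74)<5]; L=L[(L[:,1]>-45)]; h=cv2.convexHull(L[:,:2].astype(np.float32))[:,0]; 
    print('platter',cv2.minEnclosingCircle(h),np.median(L[:,2]))
    K=P[(P[:,2]>112)&(P[:,1]>60)&(P[:,0]<575)]; print('peg',len(K),np.median(K,0),K.min(0),K.max(0))
    S=P[(P[:,2]>109)&(P[:,1]>-40)&(P[:,1]<50)&(P[:,0]<540)]; print('post',len(S),np.median(S,0))
    g=P[(P[:,2]>100)&(P[:,1]>-20)&(P[:,0]>555)&(P[:,2]<124)]; print('gong',cv2.minEnclosingCircle(g[:,:2].astype(np.float32)),circ(g[:,:2]))
    q=P[(P[:,2]>130)&(P[:,0]>555)&(P[:,1]>0)]; print('boss',np.median(q,0))
    d=P[(P[:,2]>103)&(P[:,2]<115)&(P[:,1]<-100)&(P[:,0]>560)&(P[:,1]>-200)&(P[:,0]<680)];print('pad',len(d),np.median(d,0),d.min(0),d.max(0))
E
python3 fit.py
```

```text
side table 0.9220101690616502
board ((631.828369140625, -18.583755493164062), (300.6354675292969, 484.9693603515625), 0.5292806625366211)
roof ((633.591796875, -166.447265625), (140.66607666015625, 185.8638458251953), 0.5832091569900513) 125.41611521449988
platter ((618.6534423828125, 67.92620849609375), 134.17144775390625) 75.59754415203952
peg 69 [547.30755933 122.96666399 118.28138393] [532.70738328  60.10542394 112.08260393] [574.80098148 139.81020694 128.69373764]
post 62 [510.01980495  13.25140834 115.29056671]
gong ((629.755615234375, 72.11600494384766), 69.22579956054688) (array([628.97711942,  68.59412007]), np.float64(50.72596522216692))
boss [629.73504226  73.33987548 132.7338318 ]
pad 310 [ 632.12359075 -162.42694934  109.65355711] [ 562.50965933 -193.45859171  103.40784911] [ 650.63683738 -101.47976297  114.39924305]
scene table -2.204240846593848
board ((631.09228515625, -17.917877197265625), (303.3570861816406, 486.98681640625), 0.6569810509681702)
roof ((633.03271484375, -164.0065155029297), (142.36810302734375, 181.9420166015625), 0.5345998406410217) 122.5873924668918
platter ((622.6425170898438, 73.54305267333984), 127.63951110839844) 72.9576765145622
peg 49 [545.33211791 133.8736627  115.67293793] [533.34861943  65.52140641 112.01627116] [574.54544653 144.80051877 124.96485786]
post 28 [509.53106543  17.47326137 112.98207214]
gong ((631.4884033203125, 77.94210052490234), 68.91572570800781) (array([633.96587012,  79.31344433]), np.float64(50.07579679862002))
boss [629.17131087  80.43475071 130.94457247]
pad 107 [ 632.86905353 -161.66968335  106.53374072] [ 597.67732669 -188.19089719  103.2151418 ] [ 648.12083549 -134.17546652  114.93507454]
```

```bash
python3 - <<'E'
from h import *
import pickle
bot.command_gripper(0.0,30)
bot.move_ptp([590,-20,310],[180,0,0])
s=bot.get_state(); c=bot.camera('wrist'); save(c,'wrist1.png'); pickle.dump((s,c),open('wrist1.pkl','wb'))
print(s['t'],s['tool_pos'],s['ee_rot'],s['ft_force'],s['joints'],s['finger_gap'])
E
```

```text
4.125 [589.96537992 -19.13485618 309.84642932] [-1.79985176e+02  1.28269770e-02  9.44342268e-02] [ 0.20458574 -0.20668443  0.59707067] [-6.84216309e+00  4.86815872e+00  7.86326375e+01  1.32515561e-02
  9.65137270e+01  8.30649059e+01] 0.004657446326100497
```

View pics/wrist1.png

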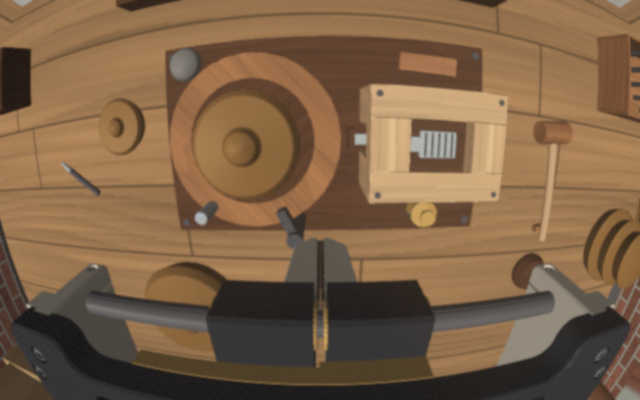

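The wrist picture shows the whole stand: gong boss at (241,147), peg top at (201,218), stop bar around (287,222), pad around (437,145) within the window. I'll measure these by ray and height.

```bash
cat >> h.py <<'E'
from scipy.spatial.transform import Rotation as Rot
def wray(s,c,u,v):
    a=np.array([(u-c['cx'])/c['fx'],(v-c['cy'])/c['fy']]); r=np.hypot(*a)
    d=np.array([a[0]/r*np.sin(r),-a[1]/r*np.sin(r),-np.cos(r)])
    M=np.array(c['mount']); R=Rot.from_euler('xyz',s['ee_rot'],degrees=True).as_matrix()
    return R@M[:3,3]+np.array(s['tool_pos']), R@M[:3,:3]@d
def at_h(s,c,u,v,z):
    o,d=wray(s,c,u,v); return o+d*(z-o[2])/d[2]
def to_px(s,c,P):
    M=np.array(c['mount']); R=Rot.from_euler('xyz',s['ee_rot'],degrees=True).as_matrix()
    p=R.T@(np.array(P)-s['tool_pos']); p=M[:3,:3].T@(p-M[:3,3]); x,y,z=p[0],-p[1],-p[2]
    th=np.arctan2(np.hypot(x,y),z); r=np.hypot(x,y)
    return c['cx']+c['fx']*th*x/r, c['cy']+c['fy']*th*y/r
E
python3 - <<'E'
from h import *
import pickle
s,c=pickle.load(open('wrist1.pkl','rb'))
for n,u,v,z in [('peg',201,218,125),('boss',241,147,133),('post',295,242,116),('screw',380,93,125),('screw',502,102,125),('screw',495,197,125),('screw',378,194,125),('bscrew',475,56,20),('bscrew',465,219,20)]:
    print(n,at_h(s,c,u,v,z).round(1))
# overlay model
im=c['color'].copy()
th=np.radians(0.55); C=np.array([633.3,-165.]); 
def st(x,y,z): # stand frame
    o=C+np.array([[np.cos(th),-np.sin(th)],[np.sin(th),np.cos(th)]])@np.array([x,y+120]); return [o[0],o[1],z]
big=cv2.resize(im,None,fx=4,fy=4,interpolation=cv2.INTER_CUBIC)[:,:,::-1].copy()
def poly(pts,col):
    q=np.array([to_px(s,c,p) for p in pts])*4+1.5
    cv2.polylines(big,[q.round().astype(int)],True,col,1)
rect=lambda hx,hy,cx,cy,z:[st(cx+a*hx,cy+b*hy,z) for a,b in((-1,-1),(1,-1),(1,1),(-1,1))]
poly(rect(32,42,0,-120,125),(0,0,255)); poly(rect(70,90,0,-120,125),(0,0,255)); poly(rect(17,25,0,-120,110),(0,255,0)); poly(rect(150,250,0,20,20),(255,0,0))
A=np.linspace(0,2*np.pi,60,endpoint=False)
poly([st(120*np.cos(a),120+120*np.sin(a),75) for a in A],(255,0,0))
poly([st(108*np.cos(a),120+108*np.sin(a),125) for a in A],(255,255,0))
poly([st(9*np.cos(a)+108*np.cos(np.radians(195)),120+9*np.sin(a)+108*np.sin(np.radians(195)),125) for a in A],(255,0,255))
cv2.imwrite('pics/ov.png',big[140:960,640:2080][::1][:, :][:].copy()[::2,::2])
cv2.imwrite('pics/ovw.png',big[300:840,1360:2080])
E
```

```text
peg [538.9 133.2 125. ]
boss [628.7  71.1 133. ]
post [503.8  13.3 116. ]
screw [689.5 -85.9 125. ]
screw [ 692.6 -246.5  125. ]
screw [ 568.  -250.8  125. ]
screw [570.9 -87.9 125. ]
bscrew [ 766.8 -260.5   20. ]
bscrew [ 496.8 -265.6   20. ]
```

View pics/ov.png

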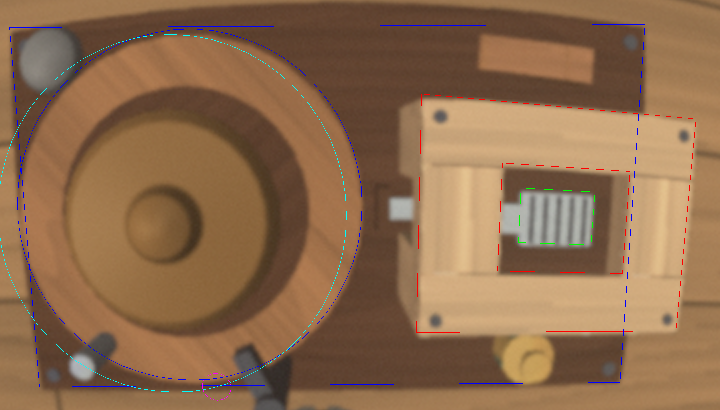

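View pics/ovw.png

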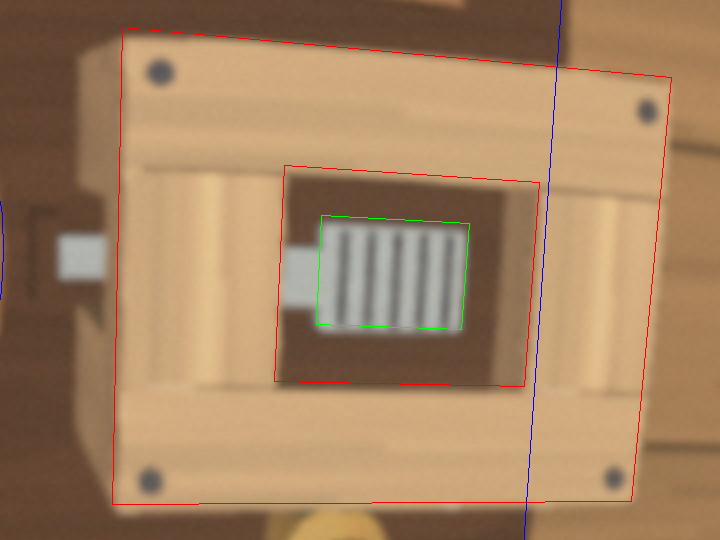

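```bash
cat > push.py <<'E'
from h import *
T=np.array([629.7,74.5])
def pose(a,r=111,z=98):
    t=np.radians(a); return [T[0]+r*np.cos(t),T[1]+r*np.sin(t),z],[180,0,a-90]
def ftan(s,a,f0):
    t=np.radians(a); d=np.array([-np.sin(t),np.cos(t),0]); return float(-(np.array(s['ft_force'])-f0)@d)
E
python3 - <<'E'
from push import *
p,o=pose(128,z=220); bot.move_ptp(p,o)
p,o=pose(128,z=98); bot.move_linear(p,feed=120)
bot.hold(0.2)
s=bot.get_state(); f0=np.array(s['ft_force']); np.save('f0.npy',f0); print(s['t'],s['tool_pos'],s['ee_rot'],f0)
c=bot.camera('wrist'); save(c,'wrist2.png')
for a in np.arange(130,156.1,2):
    p,o=pose(a); bot.move_linear(p,feed=60,rot=o); s=bot.get_state()
    print(a,round(ftan(s,a,f0),2),s['ft_force'].round(1),round(s['t'],2))
    if ftan(s,a,f0)>15: print('STOP');break
c=bot.camera('wrist'); save(c,'wrist3.png')
c=bot.camera('side'); save(c,'side3.png')
E
```

```text
6.375 [561.93086124 162.10667787  98.8779281 ] [ 1.79962831e+02 -7.39506298e-02  3.80016622e+01] [ 0.04271808  0.10477088 -0.06891554]
130.0 0.32 [ 0.4  0.2 -0.7] 6.67
132.0 0.08 [-0.1  0.4  0.3] 6.92
134.0 0.71 [ 0.4  0.7 -0.5] 7.17
136.0 -0.71 [-0.5 -0.4 -0. ] 7.42
138.0 -0.44 [-0.2 -0.2  0.3] 7.67
140.0 -0.17 [-0.9  0.7 -0.7] 7.92
142.0 0.51 [ 1. -0. -0.] 8.18
144.0 -0.75 [-0.6 -0.4  0.3] 8.43
146.0 -0.41 [ 0.1 -0.5  0.2] 8.68
148.0 -0.55 [ 0.1 -0.6  0.7] 8.93
150.0 0.02 [ 0.4 -0.1  0.3] 9.18
152.0 -0.35 [-0.5 -0.  -0.1] 9.43
154.0 0.89 [0.6 0.8 0.2] 9.68
156.0 0.72 [ 0.1  0.8 -0.3] 9.93
```

View pics/wrist2.png

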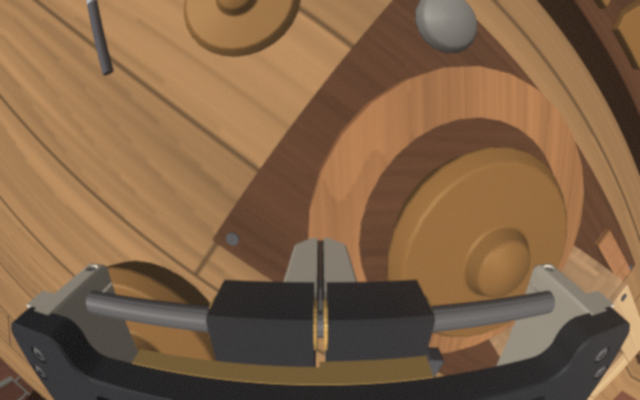

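View pics/wrist3.png

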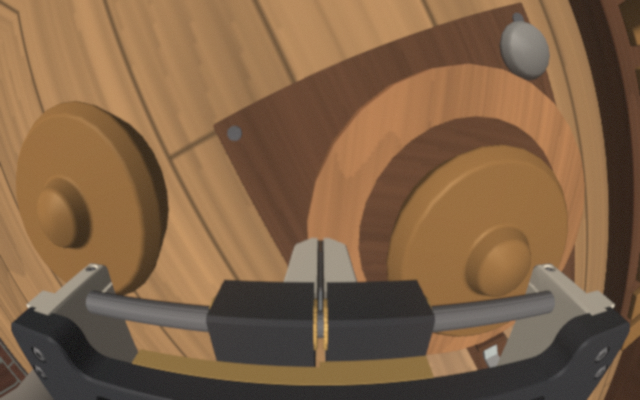

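The wrist views show only the fingers, at (320,260), and the gong; the peg is hidden behind the gripper. The side view should show it.

```bash
python3 - <<'E'
import cv2
im=cv2.imread('pics/side3.png')[110:260,250:430]; cv2.imwrite('pics/side3z.png',cv2.resize(im,None,fx=4,fy=4,interpolation=cv2.INTER_CUBIC))
E
```

```text
(no output)
```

View pics/side3z.png

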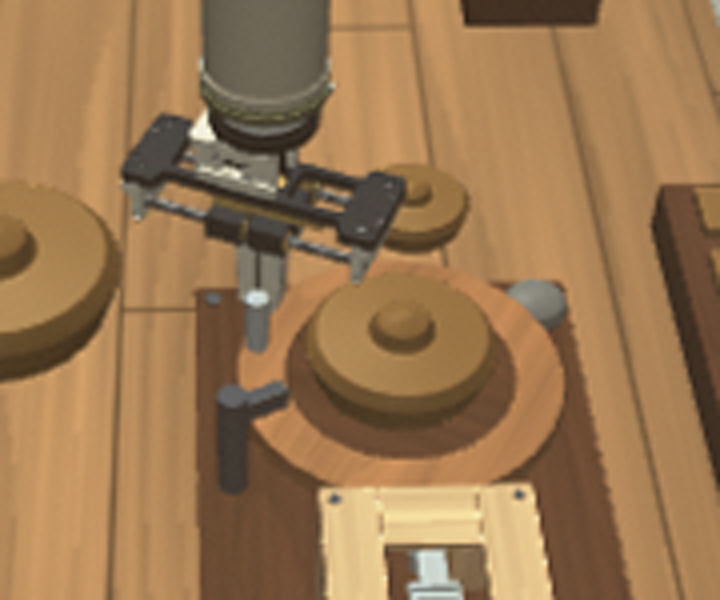

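In the side view the peg (zoom 258,300) is right in front of the fingers and already nearer the stop, so the push works. I'll carry on to the stop.

```bash
python3 - <<'E'
from push import *
f0=np.load('f0.npy')
for a in list(np.arange(158,182.1,3))+list(np.arange(182.5,191.1,0.5)):
    p,o=pose(a); bot.move_linear(p,feed=60 if a<=182 else 20,rot=o); s=bot.get_state(); f=ftan(s,a,f0)
    print(a,round(f,2),s['ft_force'].round(1),s['tool_pos'].round(1),round(s['t'],2))
    if f>9: print('STOP');break
c=bot.camera('side'); save(c,'side4.png')
im=c['color'][110:260,250:430,::-1]; cv2.imwrite('pics/side4z.png',cv2.resize(im,None,fx=4,fy=4,interpolation=cv2.INTER_CUBIC))
E
```

```text
158.0 -0.34 [-0.2 -0.2  1.3] [526.8 116.   98. ] 10.28
161.0 0.21 [0.1 0.3 0.1] [524.8 110.5  98. ] 10.53
164.0 -0.95 [-0.1 -0.8  0.6] [523.1 105.1  98. ] 10.78
167.0 0.19 [-0.2  0.4 -0.3] [521.6  99.5  98.1] 11.03
170.0 0.29 [0.1 0.4 0.3] [520.4  93.8  98. ] 11.28
173.0 0.48 [-0.1  0.6  0.2] [519.6  88.   98. ] 11.53
176.0 -0.46 [-0.4 -0.3 -0. ] [519.1  82.2  98. ] 11.78
179.0 -0.31 [ 0.2 -0.2  0.2] [518.8  76.5  98. ] 12.03
182.0 -0.81 [ 1.2 -0.7  0.8] [518.8  70.7  98. ] 12.28
182.5 0.85 [-0.   1.   0.3] [518.8  69.9  98. ] 12.53
183.0 2.85 [-0.   3.   0.8] [518.8  68.8  98. ] 12.78
183.5 1.92 [0.1 2.  0.4] [518.9  67.7  98. ] 13.03
184.0 1.5 [-0.5  1.6  0.2] [519.   66.6  98. ] 13.28
184.5 1.38 [0.3 1.5 0.5] [519.1  65.7  98. ] 13.53
185.0 0.94 [0.  1.1 0.1] [519.1  64.7  98. ] 13.78
185.5 1.39 [-1.2  1.4  0.6] [519.2  63.8  98. ] 14.03
186.0 1.75 [-1.1  1.8  0. ] [519.3  62.8  98. ] 14.28
186.5 2.12 [-0.2  2.2  0.3] [519.4  61.9  98. ] 14.53
187.0 5.81 [-2.   5.7  0.9] [519.3  61.8  98. ] 14.78
187.5 9.79 [-2.4  9.7  3.4] [519.3  61.7  98. ] 15.03
STOP
```

View pics/side4z.png

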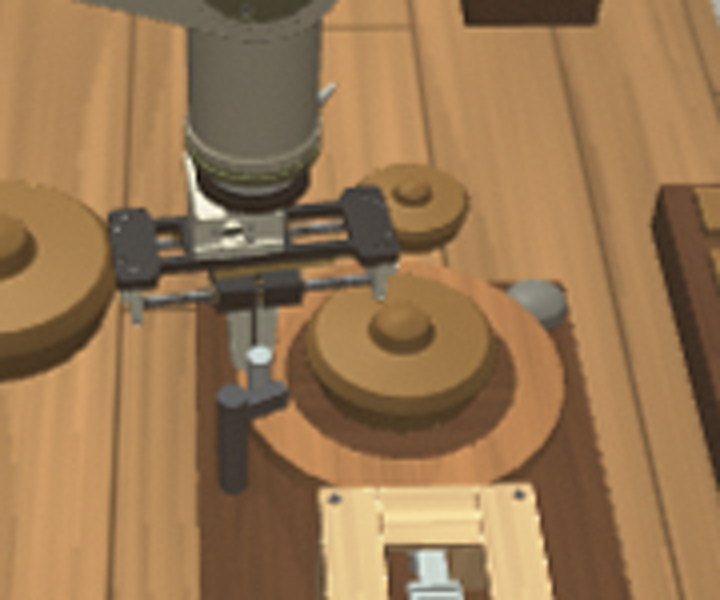

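The position stalled at y≈61.8 while the force climbed to 9.8 N, at 187° against the predicted 186.8°. In the picture the peg touches the stop's bar. Next I back off, rise, and look again.

```bash
python3 - <<'E'
from push import *
import pickle
p,o=pose(178); bot.move_linear(p,feed=40)
p[2]=230; bot.move_linear(p,feed=150)
bot.move_ptp([590,-60,310],[180,0,0.5]); bot.hold(0.3)
s=bot.get_state(); c=bot.camera('wrist'); save(c,'wrist5.png'); pickle.dump((s,c),open('wrist5.pkl','wb'))
print(s['t'],s['tool_pos'],s['ee_rot'],s['ft_force'])
big=cv2.resize(c['color'],None,fx=4,fy=4,interpolation=cv2.INTER_CUBIC)[:,:,::-1].copy()
th=np.radians(0.55); C=np.array([632,-165.5])
def st(x,y,z):
    o=C+np.array([[np.cos(th),-np.sin(th)],[np.sin(th),np.cos(th)]])@np.array([x,y+120]); return [o[0],o[1],z]
def poly(pts,col):
    q=np.array([to_px(s,c,p) for p in pts])*4+1.5
    cv2.polylines(big,[q.round().astype(int)],True,col,1)
rect=lambda hx,hy,cx,cy,z:[st(cx+a*hx,cy+b*hy,z) for a,b in((-1,-1),(1,-1),(1,1),(-1,1))]
poly(rect(32,42,0,-120,125),(0,0,255)); poly(rect(70,90,0,-120,125),(0,0,255)); poly(rect(17,25,0,-120,110),(0,255,0))
A=np.linspace(0,2*np.pi,60,endpoint=False); a5=np.radians(195)
poly([st(120*np.cos(a),120+120*np.sin(a),75) for a in A],(255,0,0))
poly([st(9*np.cos(a)+108*np.cos(a5),120+9*np.sin(a)+108*np.sin(a5),125) for a in A],(255,0,255))
w=[to_px(s,c,st(0,y,125)) for y in(-120,120)];print(w)
np.save('C.npy',C)
cv2.imwrite('pics/ov5.png',cv2.resize(big[200:1080,440:2040],None,fx=.5,fy=.5,interpolation=cv2.INTER_AREA))
u,v=map(int,w[0]); cv2.imwrite('pics/ov5w.png',big[4*v-260:4*v+260,4*u-320:4*u+320])
E
```

```text
18.325 [589.91134862 -59.64144582 309.90742169] [-1.79997261e+02  6.78017701e-03  5.50855670e-01] [-0.47487143 -0.53074921  0.63372292]
[(np.float64(411.3552247111829), np.float64(144.71100360920602)), (np.float64(207.76328548569694), np.float64(145.5492758879443))]
```

View pics/ov5.png

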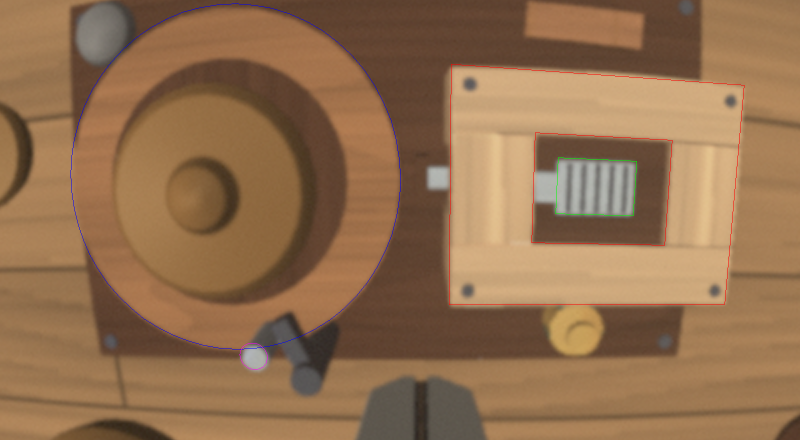

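View pics/ov5w.png

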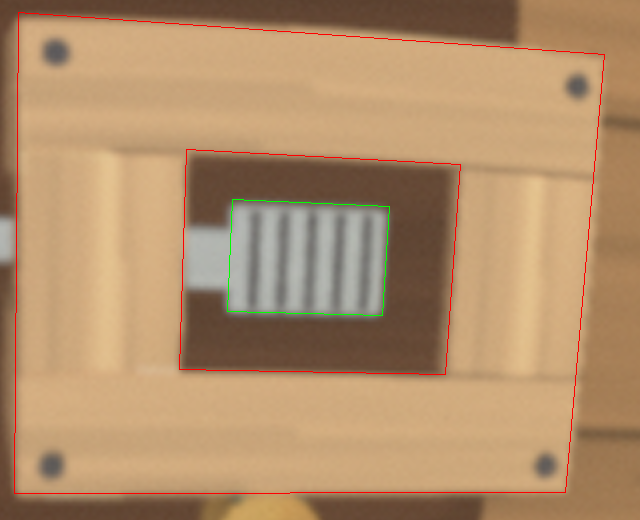

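The overlay fits the roof, window and pad to about 1 mm, and the peg sits exactly in the 195° model circle at the bar. Now I'll press the lever under force watch.

```bash
python3 - <<'E'
from h import *
x,y=632.0,-171.0
bot.move_ptp([x,y,180],[180,0,0.55]); bot.hold(0.2)
bot.move_linear([x,y,118],feed=80)
bot.hold(0.2); s=bot.get_state(); f0=np.array(s['ft_force']); print(s['tool_pos'],f0)
for z in np.arange(115,83,-1.0):
    bot.move_linear([x,y,z],feed=20); s=bot.get_state(); f=np.array(s['ft_force'])-f0
    print(z,s['tool_pos'].round(1),f.round(1),round(s['t'],2))
    if f[2]>22 or np.hypot(f[0],f[1])>8: print('STOP');break
E
```

```text
[ 632.46893822 -171.18843777  118.85216344] [-0.24608186  0.66180695 -0.26976698]
115.0 [ 631.8 -170.9  114.7] [ 0.  -0.7 -0.2] 20.73
114.0 [ 631.9 -171.   113.9] [ 0.2 -0.9  0.3] 20.98
113.0 [ 631.9 -171.   112.9] [ 0.8 -0.6  0.3] 21.23
112.0 [ 631.9 -171.   111.9] [-0.2 -1.2 -0.2] 21.48
111.0 [ 631.9 -171.   110.9] [ 0.2 -0.4 -0.1] 21.73
110.0 [ 631.9 -171.   109.9] [-0.5  0.   0.4] 21.98
109.0 [ 632.1 -171.   109.1] [ 1.2 -1.7  1.1] 22.23
108.0 [ 632.1 -171.1  108.3] [ 0.1 -0.2  3. ] 22.48
107.0 [ 632.2 -171.1  107.2] [-0.3 -1.4  3.8] 22.73
106.0 [ 632.1 -171.1  106. ] [ 0.2 -1.7  3.7] 22.98
105.0 [ 632.1 -171.1  104.9] [ 0.6 -1.   3.1] 23.23
104.0 [ 632.1 -171.1  103.9] [ 1.1 -1.7  3.2] 23.48
103.0 [ 632.1 -171.   102.9] [ 1.9 -1.7  3.5] 23.73
102.0 [ 632.1 -171.   101.9] [ 1.7 -1.4  3.6] 23.98
101.0 [ 632.1 -171.   100.9] [ 2.5 -1.5  3. ] 24.23
100.0 [ 632.  -170.9   99.9] [ 1.  -1.2  3.7] 24.48
99.0 [ 632.  -170.8   98.9] [ 2.1 -1.2  2.6] 24.73
98.0 [ 632.  -170.8   97.9] [ 1.8 -0.6  4.4] 24.98
97.0 [ 631.9 -170.8   96.8] [1.6 0.7 3.4] 25.23
96.0 [ 631.8 -170.9   95.8] [1.9 0.3 3.5] 25.48
95.0 [ 631.9 -171.    94.8] [0.3 0.9 4.9] 25.73
94.0 [ 631.9 -171.    93.8] [1.7 1.2 3.9] 25.98
93.0 [ 631.9 -171.    92.9] [ 0.1 -0.1  3.4] 26.23
92.0 [ 632.  -171.    91.9] [0.8 0.4 3.3] 26.48
91.0 [ 632.  -171.    90.9] [1.  0.  3.5] 26.73
90.0 [ 632.  -171.    89.9] [1.  0.9 3.2] 26.98
89.0 [ 632.1 -171.    88.9] [0.4 0.5 3.9] 27.23
88.0 [ 632.1 -171.    88.6] [-0.3  1.3  8.8] 27.48
87.0 [ 632.3 -171.    88.5] [-4.   1.7 12.9] 27.73
86.0 [ 632.4 -171.    88.3] [-6.6  4.  17.1] 27.98
85.0 [ 632.5 -171.    88.2] [-8.4  4.3 23.1] 28.23
STOP
```

The lever hit its end stop: the tip stalled at z≈88.5 while the force rose from 4 to 23 N. I'll retract and check.

```bash
python3 - <<'E'
from h import *
import pickle
bot.move_linear([632,-171,90],feed=20)
bot.move_linear([632,-171,230],feed=120)
bot.move_ptp([590,-60,310],[180,0,0.5]); bot.hold(0.3)
s=bot.get_state(); c=bot.camera('wrist'); save(c,'wrist6.png'); pickle.dump((s,c),open('wrist6.pkl','wb'))
print(s['t'],s['ft_force'])
im=c['color'][50:270,110:510,::-1]; cv2.imwrite('pics/w6z.png',cv2.resize(im,None,fx=2,fy=2,interpolation=cv2.INTER_CUBIC))
c=bot.camera('side'); W=world(c); save(c,'side6.png')
P=W.reshape(-1,3); q=P[(abs(P[:,0]-632)<20)&(abs(P[:,1]+166)<28)&(P[:,2]<115)&(P[:,2]>70)]; print('pad',len(q),np.median(q,0))
for y in(-185,-175,-165,-155): print(y,np.median(q[abs(q[:,1]-y)<5,2]))
im=c['color'][160:340,280:440,::-1]; cv2.imwrite('pics/s6z.png',cv2.resize(im,None,fx=3.3,fy=3.3,interpolation=cv2.INTER_CUBIC))
E
```

```text
30.875 [-0.45649967  0.49474302  0.10236473]
pad 217 [ 632.80305287 -160.98031812   90.74533539]
-185 86.2807126749322
-175 86.6815073564594
-165 89.19945629060157
-155 93.36913938362534
```

View pics/w6z.png

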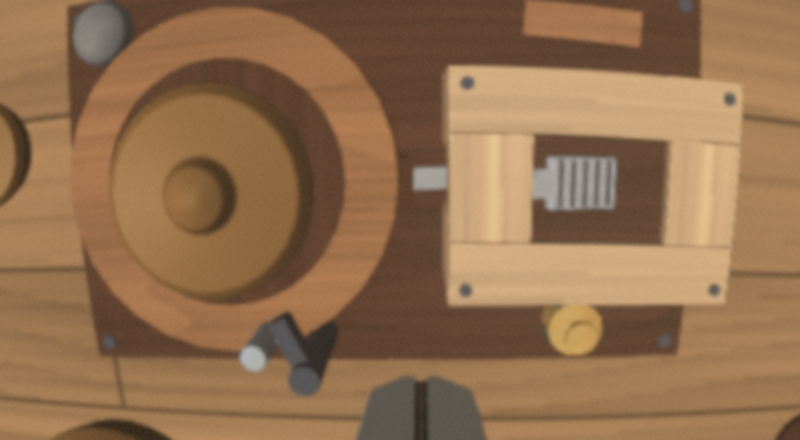

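View pics/s6z.png

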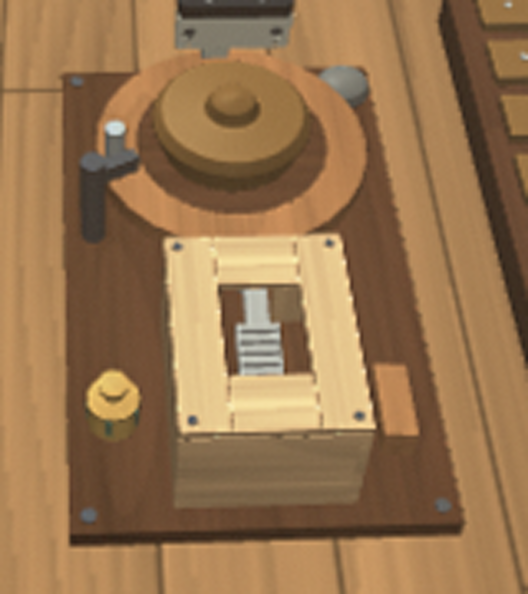

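The pad lies at about 89 mm at its centre and is tilted. The peg is against the bar, and the gong, weight, wedge and stone look unmoved. The robot is clear at z = 310.

```bash
python3 -c "
from h import *
bot.hand_in(); print(bot.get_state()['t'])"
```

```text
the job is handed in; nothing more can be done
the job is handed in; nothing more can be done
```

The turntable's peg is against the stop, the brake lever is fully down, and the job is handed in. It took about 31 s of the 50 s allowed.

- **Peg:** I pushed it counter-clockwise with closed fingertips until the arm stalled at y ≈ 61.8 mm and the force reached about 10 N. That was at 187°, against 186.8° predicted. The pictures afterwards show the peg touching the stop's bar, and it matches the expected 195° position.
- **Brake lever:** I went down through the window, and the tip stalled at z ≈ 88.5 mm as the force rose to 23 N. The side camera then measured the pad's centre at about 89 mm, which is the fully-down height.
- **Everything else:** No contact forces appeared other than on the peg and the pad. In the last pictures the gong is still on the turntable, the weight, wedge and stone look unmoved, and the robot is clear at 310 mm height.

**Disagreements:**
- The three cameras differed by up to about 3 mm in where they placed the guard. I settled on a position that matched the last wrist picture to about 1 mm.
- During the first part of the push, the force readings between steps stayed within the noise, so I confirmed from the side picture that the peg was moving.

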